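Put the interchanged tube racks back in their own trays

TASK

The four tube racks have been left in each other's trays: move them so that every rack stands flat inside the tray of its own colour. The empty grey tray is the free spot where a rack can wait meanwhile. Keep the racks upright, set them down gently, and leave the tally counter where it stands.

Things in the scene. Friction and masses are not known exactly. Their poses are not given: they have to be found in the camera images.
- rack_purple: Tube rack: a loose purple block 84 mm long (body x), 44 mm wide (body y), deck at 52 mm, holding 6 upright tubes with purple caps, cap tops at 86 mm; 0.13 to 0.25 kg. Origin: centre of its underside, z up. Grip the smooth long sides (y = -22 and +22 mm); the caps lie within that width. Either end may face the robot.
- rack_green: Tube rack: a loose green block 84 mm long (body x), 44 mm wide (body y), deck at 52 mm, holding 7 upright tubes with green caps, cap tops at 86 mm; 0.13 to 0.25 kg. Origin: centre of its underside, z up. Grip the smooth long sides (y = -22 and +22 mm); the caps lie within that width. Either end may face the robot.
- rack_red: Tube rack: a loose red block 84 mm long (body x), 44 mm wide (body y), deck at 52 mm, holding 6 upright tubes with red caps, cap tops at 86 mm; 0.13 to 0.25 kg. Origin: centre of its underside, z up. Grip the smooth long sides (y = -22 and +22 mm); the caps lie within that width. Either end may face the robot.
- rack_yellow: Tube rack: a loose yellow block 84 mm long (body x), 44 mm wide (body y), deck at 52 mm, holding 6 upright tubes with yellow caps, cap tops at 86 mm; 0.13 to 0.25 kg. Origin: centre of its underside, z up. Grip the smooth long sides (y = -22 and +22 mm); the caps lie within that width. Either end may face the robot.
- tray_purple: A purple tray, 118 mm (x) by 90 mm (y), fixed to the bench: floor 3 mm thick, rim 3 mm thick and 10 mm high, flat inside 112 x 84 mm. Origin: centre of its underside, at bench height, z up. It is the place of the purple rack; at the start a rack of another colour stands in it.
- tray_green: A green tray, 118 mm (x) by 90 mm (y), fixed to the bench: floor 3 mm thick, rim 3 mm thick and 10 mm high, flat inside 112 x 84 mm. Origin: centre of its underside, at bench height, z up. It is the place of the green rack; at the start a rack of another colour stands in it.
- tray_red: A red tray, 118 mm (x) by 90 mm (y), fixed to the bench: floor 3 mm thick, rim 3 mm thick and 10 mm high, flat inside 112 x 84 mm. Origin: centre of its underside, at bench height, z up. It is the place of the red rack; at the start a rack of another colour stands in it.
- tray_yellow: A yellow tray, 118 mm (x) by 90 mm (y), fixed to the bench: floor 3 mm thick, rim 3 mm thick and 10 mm high, flat inside 112 x 84 mm. Origin: centre of its underside, at bench height, z up. It is the place of the yellow rack; at the start a rack of another colour stands in it.
- tray_grey: A grey tray, 118 mm (x) by 90 mm (y), fixed to the bench: floor 3 mm thick, rim 3 mm thick and 10 mm high, flat inside 112 x 84 mm. Origin: centre of its underside, at bench height, z up. Spare: it is empty at the start.
- counter: The blood-cell tally counter, a grey key box with two rows of white and black keys and a small display: 85 mm (x) by 115 mm (y), 26 mm high at the keys and 48 mm at the display, 0.9 kg, standing loose among the trays. Origin: centre of its underside. Not part of the job.

How it is judged:
By the outcome, as a careful person would: the job done as asked, in the order asked, and still so for the second after the job is handed in, with the robot touching nothing.
It also fails if it takes over 134 s, if anything falls off the work surface, if the arm or the gripper's body presses on something with over 40 N, if the wrist force passes 120 N, or if a joint passes its speed limit or range.

ROBOT

A 7-joint arm with a two-finger parallel gripper is mounted at the origin on the work surface. World frame = base frame: x ahead of the robot, y to its left, z up, the work surface at z = 0. Lengths are in mm, angles in rad, forces in N, time in s.
With the tool pointing down it reaches from about 400 to 900 mm from the base axis. Payload 5.6 kg.
Tool frame: the origin (TCP) lies between the finger pads; the fingertips stand 19 mm ahead of it and the grasp point (between the pads) is the TCP; z points along the fingers, y is the line along which they close (so a half turn about z gives the same grasp; the last joint's range is limited). The gripper opens to 92 mm and grips with 3 to 60 N. Pads are 20 mm wide; open, the fingers measure 128 mm over their backs; the gripper's body (75 mm by 189 mm) begins 69 mm behind the grasp point.
Start: joints at [-1.275, 0.468, -0.012, 1.603, 0.006, 1.071, -0.056], TCP at [216.071, 613.043, 233.592] pointing down, gripper open.
Joint ranges: [-2.53, 2.53], [-0.31, 2.02], [-1.57, 1.55], [0.28, 2.44], [-1.29, 4.43], [0.15, 1.84], [-2.92, 2.92]. Speed limits (rad/s): [2.57, 2.57, 3.14, 3.14, 3.14, 3.14, 3.14].

INTERFACE

Orientations are given as a unit quaternion [x, y, z, w].
In Python, from workcell import env, cams gives the robot as it stands.
- The arm moves only by the shell command python3 -m crank [OPENING] [FORCE], which reads ROWS from standard input. ROWS is a JSON list of rows, 1 to 5 of them, each an object with the fields xyz (a list: dx, dy, dz in mm), rotvec (a list: a rotation vector rx, ry, rz in rad); a field left out counts as zero; each row shifts and turns the commanded pose from where the row before left it, along the tool's axes as they then stand; what a row does not reach is not made up. A row lasts 1/10 s, in which the tool goes at most 50 mm and 0.15 rad, less where a joint would pass 70% of its speed; a pose out of reach is approached as far as the arm can. OPENING is the opening from 0.0 (shut) to 1.0 (fully open), set as the command begins (- or left out keeps the last). The fingers move at their own pace and stop on an object; FORCE is the grip in N (left out, the last holds). Time passes only in rows, so rows that do not move let the fingers close. It prints the time, the measured TCP pose, the force, the opening and the grip force at its end. Input that does not fit is refused with a message, and nothing moves.
- env.sense(): the state, without advancing time (a new reading comes with each control period).
- cams.snapshot(name): name is "scene" or "side" or "wrist"; returns the picture (384x512x3 uint8, red, green, blue); there is no depth.
- cams.calibration(name): a dict with "fov_y" (degrees; the focal length in pixels is half the picture's height over the tangent of half this angle, whatever the lens; pixels are square), "cx", "cy" (the principal point, pixels), "R" (3x3) and "t" (3): a world point X has camera coordinates R X + t. Camera axes: x right, y down, z forward; pixel columns grow to the right and rows downward; lengths in mm; the calibration is good to about 2 mm. A picture is of the moment at which its call begins: read the wrist's pose just before it. calibration takes no time and is no camera call; for the wrist camera it gives the pose at the moment of the call.
- env.hand_in(): hands the job in; it is judged then, once.
The state is a dict: "clock": time; "qpos": joint angles; "qvel": joint speeds; "effort": joint torques, N m; "ee_pos": TCP position; "eef_rot": TCP orientation; "ft_force": force on the tool from outside, world axes, zero at the start; "wrist_torque": the same for the moment, N m; "gripper_width": opening from 0.0 (shut) to 1.0 (fully open); "finger_force": force on a finger pad.
Only numpy, scipy, OpenCV 4.12 (cv2) and the standard library are available. Lean on these libraries where they do the work, as an engineer would, in place of code of your own. Each camera call takes 0.05 s, during which the arm holds its last target. There are 200 camera calls.

## Working session

There is one attempt and no reset: what is moved stays moved. The work goes in short steps, Python scripts to look and compute and a shell command to move; the robot and the scene stay as the last step left them, time stands still between calls to the robot, and variables do not carry over. Pictures are saved under pics/ and viewed, at most 14 in all, crops included, and the job is handed in when it is done.

```bash
ls; mkdir -p pics
python3 - <<'E'
from workcell import env,cams
import cv2,numpy as np
s=env.sense();print({k:np.round(v,3).tolist() for k,v in s.items()})
for n in("scene","side","wrist"):
    c=cams.calibration(n);print(n,{k:np.round(v,3).tolist() for k,v in c.items()})
    if n!="wrist":
        im=cams.snapshot(n);np.save(f'pics/{n}0.npy',im)
        cv2.imwrite(f'pics/{n}0.png',cv2.resize(im[:,:,::-1],(800,600),interpolation=cv2.INTER_CUBIC))
E
```

```text
pics
{'clock': 0.0, 'qpos': [-1.275, 0.468, -0.012, 1.604, 0.006, 1.071, -0.056], 'qvel': [0.0, 0.001, 0.001, -0.001, 0.001, 0.0, -0.002], 'effort': [0.0, -52.057, -0.013, -24.374, -0.057, 0.017, 0.0], 'ee_pos': [215.895, 612.528, 232.651], 'eef_rot': [0.169, 0.986, -0.001, -0.0], 'ft_force': [-0.141, -0.639, 0.138], 'wrist_torque': [-0.008, -0.02, 0.011], 'finger_force': 0.0, 'gripper_width': 1.003}
scene {'fov_y': 57.04, 'cx': 260.022, 'cy': 194.285, 'R': [[-0.365, 0.931, -0.0], [0.767, 0.301, -0.567], [-0.528, -0.208, -0.824]], 't': [213.232, -390.804, 999.796]}
side {'fov_y': 54.252, 'cx': 254.839, 'cy': 190.421, 'R': [[0.986, -0.164, -0.018], [-0.137, -0.75, -0.647], [0.092, 0.64, -0.763]], 't': [-531.302, 92.201, 617.775]}
wrist {'fov_y': 71.508, 'cx': 252.992, 'cy': 189.241, 'R': [[0.333, 0.943, -0.001], [0.905, -0.319, 0.281], [0.265, -0.095, -0.96]], 't': [-648.769, -31.315, 392.396]}
```

View pics/scene0.png

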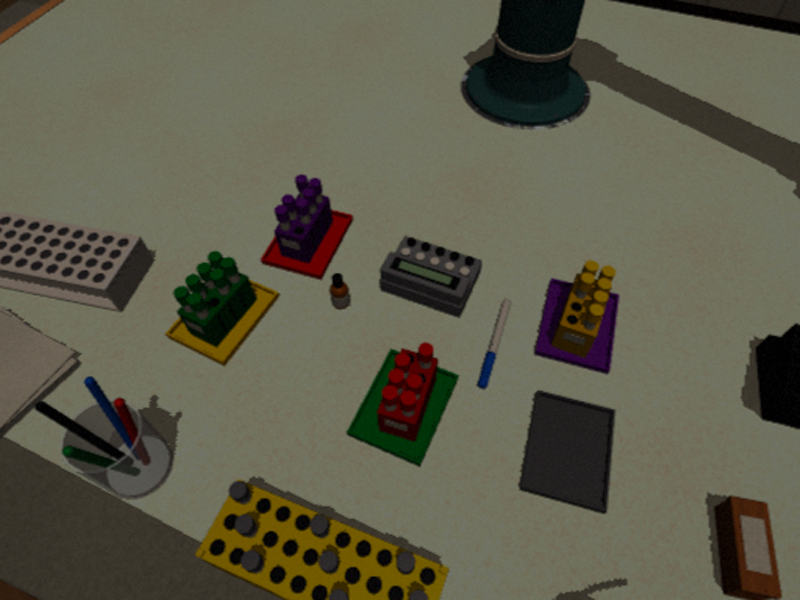

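View pics/side0.png

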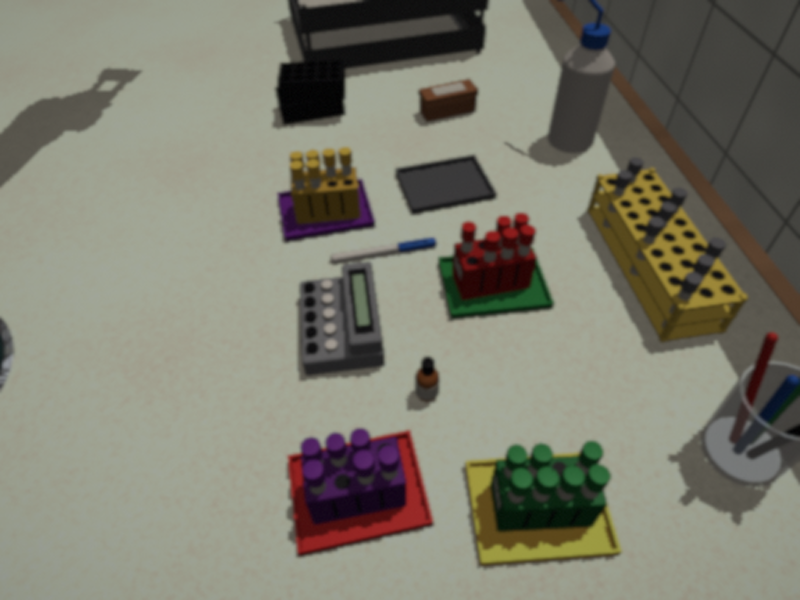

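The scene picture shows these racks, at these pixels: purple in the red tray (305,235), green in the yellow tray (220,305), red in the green tray (403,403) and yellow in the purple tray (578,315). The grey tray is empty at (568,450). The side view agrees. I'll enlarge crops to read the corners.

Run:
```python
import cv2,numpy as np
C={'scene':[(196,150),(142,195),(258,258),(370,202)],'side':[(230,314),(347,323),(317,170),(208,125)]}
for n,cs in C.items():
    im=np.load(f'pics/{n}0.npy')[:,:,::-1]
    im=(255*(im/255.)**.6).astype(np.uint8)
    t=[]
    for x,y in cs:
        c=cv2.resize(im[y-37:y+38,x-50:x+50],(400,300),interpolation=cv2.INTER_CUBIC)
        for k in range(0,400,50):cv2.line(c,(k,0),(k,6),(255,255,255),1);cv2.line(c,(0,k),(6,k),(255,255,255),1)
        t.append(c)
    cv2.imwrite(f'pics/{n}_m.png',np.vstack([np.hstack(t[:2]),np.hstack(t[2:])]))
```

```text
(no output)
```

View pics/scene_m.png

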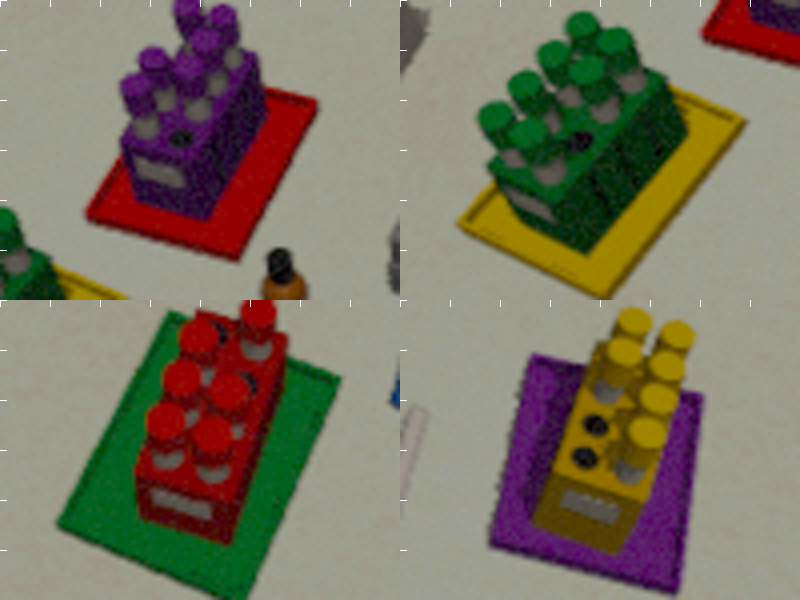

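View pics/side_m.png

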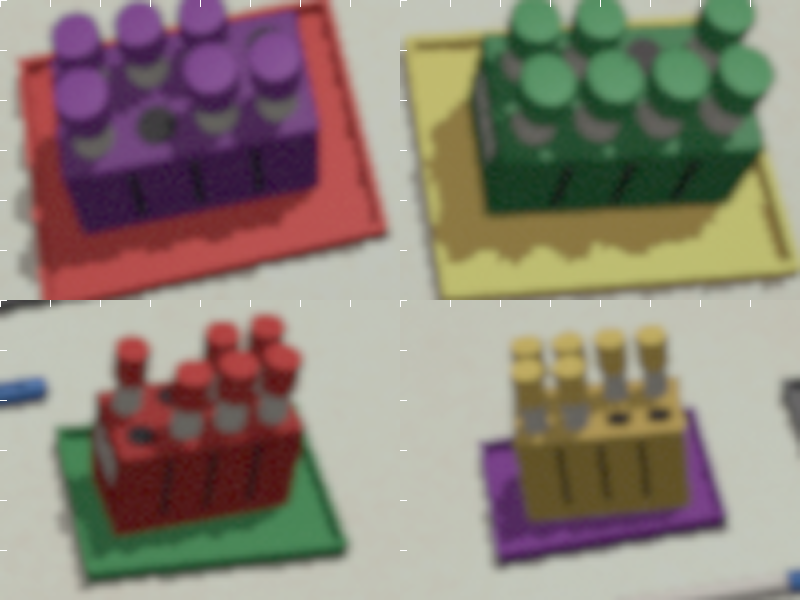

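The enlarged views give clean deck and bottom corners for every rack, and the rim corners of every tray. I'll fit a planar pose to each from both cameras.

```bash
cat > fit.py <<'E'
import numpy as np
from scipy.optimize import least_squares
from workcell import cams
C={'scene':[(196,150),(142,195),(258,258),(370,202)],'side':[(230,314),(347,323),(317,170),(208,125)]}
CAL={n:cams.calibration(n) for n in C}
def proj(n,X):
    c=CAL[n];f=192/np.tan(np.radians(c['fov_y']/2));p=np.asarray(c['R'])@X+c['t']
    return np.array([c['cx']+f*p[0]/p[2],c['cy']+f*p[1]/p[2]])
def mont(n,k,u,v):
    if k<0:return np.array([u/1.5625,v/1.5625])
    x,y=C[n][k];return np.array([x-50+(u-400*(k%2))/4,y-37+(v-300*(k//2))/4])
def fit(pts):
    def res(p):
        c,s=np.cos(p[2]),np.sin(p[2])
        return np.concatenate([proj(n,np.array([p[0]+c*a-s*b,p[1]+s*a+c*b,z]))-uv for n,uv,a,b,z in pts])
    r=least_squares(res,[500,0,0],loss='soft_l1',f_scale=1.5)
    return r.x,np.abs(res(r.x)).reshape(-1,2).max(1)
E
python3 - <<'E'
from fit import *
# (u,v,sx,sy,level)
R={'purple':(0,[(205,218,1,1,0),(137,200,1,-1,0),(123,138,1,-1,1),(258,55,-1,1,1),(265,110,-1,1,0)],[(85,232,-1,-1,0),(315,187,1,-1,0),(318,135,1,-1,1),(65,175,-1,-1,1),(295,12,1,1,1)]),
'green':(1,[(587,253,1,1,0),(510,215,1,-1,0),(490,165,1,-1,1),(665,75,-1,1,1),(687,132,-1,1,0)],[(490,213,-1,-1,0),(725,200,1,-1,0),(755,150,1,-1,1),(475,155,-1,-1,1)]),
'red':(2,[(232,543,1,1,0),(141,518,1,-1,0),(136,460,1,-1,1),(287,338,-1,1,1)],[(118,533,-1,-1,0),(285,502,1,-1,0),(300,435,1,-1,1),(97,460,-1,-1,1)]),
'yellow':(3,[(618,553,1,1,0),(533,522,1,-1,0),(555,465,1,-1,1),(597,345,-1,-1,1)],[(527,520,-1,-1,0),(688,507,1,-1,0),(685,430,1,-1,1),(517,438,-1,-1,1),(678,383,1,1,1)])}
T={'red':(0,[(317,100,-1,1),(238,260,1,1),(88,215,1,-1)],[(22,62,-1,1),(325,2,1,1),(385,235,1,-1),(45,297,-1,-1)]),
'yellow':(1,[(745,120,-1,1),(605,297,1,1),(458,225,1,-1)],[(405,38,-1,1),(440,297,-1,-1),(795,267,1,-1)]),
'green':(2,[(340,378,-1,1),(245,600,1,1),(60,522,1,-1),(172,312,-1,-1)],[(57,430,-1,1),(88,577,-1,-1),(345,548,1,-1)]),
'purple':(3,[(703,397,-1,1),(677,592,1,1),(490,545,1,-1),(532,355,-1,-1)],[(483,443,-1,1),(500,560,-1,-1),(724,522,1,-1),(690,410,1,1)]),
'grey':(-1,[(537,392,-1,-1),(615,407,-1,1),(607,510,1,1),(521,487,1,-1)],[(397,167,-1,1),(475,157,1,1),(495,196,1,-1),(412,210,-1,-1)])}
for k,(i,a,b) in R.items():
    x,r=fit([(n,mont(n,i,u,v),42*sx,22*sy,3+52*l) for n,L in(('scene',a),('side',b)) for u,v,sx,sy,l in L]);print('rack',k,x.round(3),r.round(1))
for k,(i,a,b) in T.items():
    x,r=fit([(n,mont(n,i,u,v),59*sx,45*sy,10) for n,L in(('scene',a),('side',b)) for u,v,sx,sy in L]);print('tray',k,x.round(3),r.round(1))
E
```

```text
rack purple [ 4.67183e+02 -1.98986e+02  1.70000e-02] [1.2 1.5 2.7 1.4 1.3 1.5 1.3 1.8 1.9 1.8]
rack green [ 624.533 -237.398  -12.701] [0.7 1.8 2.2 1.1 1.5 3.9 1.1 1.6 4.3]
rack red [651.166  29.677  18.901] [0.3 1.  1.6 2.7 2.9 0.4 2.8 4.2]
rack yellow [474.879 190.429 125.611] [1.3 1.4 0.8 2.2 0.3 0.5 1.2 1.9 3.3]
tray red [ 4.69178e+02 -1.97181e+02  4.20000e-02] [0.5 1.7 2.4 2.3 3.  2.1 1.6]
tray yellow [ 623.828 -239.028    6.194] [1.9 1.1 1.3 1.4 0.7 1.4]
tray green [656.131  25.476  12.529] [1.  0.7 1.6 1.6 1.7 1.9 2. ]
tray purple [473.314 190.458   6.349] [0.5 0.4 1.3 1.3 1.2 1.9 2.5 1.9]
tray grey [638.446 214.781 -18.755] [1.8 1.2 0.7 0.8 1.7 2.4 2.5 1.2]
```

```bash
cat > go.py <<'E'
import sys,numpy as np
from scipy.spatial.transform import Rotation as Ro
from workcell import env
s=env.sense();x,y,z,w=map(float,sys.argv[1:5])
R0=Ro.from_quat(s['eef_rot']).as_matrix()
c,sn=np.cos(w),np.sin(w)
cand=[np.array([[k*c,-k*sn,0],[k*sn,k*c,0],[0,0,-1]]) for k in(1,-1)]
cand=[np.column_stack([k*np.array([-c,-sn,0]),k*np.array([-sn,c,0]),[0,0,-1]]) for k in(1,-1)]
T=min(cand,key=lambda T:np.linalg.norm(Ro.from_matrix(R0.T@T).as_rotvec()))
d=np.array([x,y,z])-s['ee_pos']
print('t',round(s['clock'],1),'pos',np.round(s['ee_pos'],1),'rot',Ro.from_matrix(R0.T@T).as_rotvec().round(3),'then move',(T.T@d).round(1),'| now-axes',(R0.T@d).round(1),'q7',round(s['qpos'][6],2),'w',round(s['gripper_width'],3))
E
python3 go.py 475 190 220 -0.053
```

```text
t 0.1 pos [215.9 612.5 232.7] rot [-0.002 -0.    -0.286] then move [-281.1 -408.2   12.7] | now-axes [-384.8 -312.4   13.3] q7 -0.06 w 0.998
```

```bash
echo '[{"rotvec":[0, 0, -0.1]}, {"rotvec":[0, 0, -0.1]}, {"rotvec":[0, 0, -0.086]}, {"xyz":[-20, -30, 0]}, {"xyz":[-25, -38, 0]}]' | python3 -m crank 1.0 && echo '[{"xyz":[-27, -40, 0]}, {"xyz":[-27, -40, 2]}, {"xyz":[-27, -40, 2]}, {"xyz":[-27, -40, 2]}, {"xyz":[-27, -40, 2]}]' | python3 -m crank
echo '[{"xyz":[-27, -40, 2]}, {"xyz":[-27, -40, 2]}, {"xyz":[-24, -35, 1]}, {"xyz":[-16, -20, 0]}, {}]' | python3 -m crank
echo '[{}, {}]' | python3 -m crank
python3 go.py 475 190 220 -0.053
python3 - <<'E'
from workcell import env,cams
import cv2
im=cams.snapshot('wrist');cv2.imwrite('pics/w1.png',cv2.resize(im[:,:,::-1],(800,600),interpolation=cv2.INTER_CUBIC))
E
```

```text
clock: 0.6
ee_pos: [256.0, 543.0, 232.6]
eef_rot: [0.024, 1.0, -0.0, -0.001]
ft_force: [0.8, -0.0, 0.3]
gripper_width: 0.997
finger_force: 0.0
clock: 1.1
ee_pos: [382.2, 333.9, 225.4]
eef_rot: [0.026, 1.0, -0.0, -0.0]
ft_force: [0.9, -0.6, -0.1]
gripper_width: 1.001
finger_force: 0.0
clock: 1.6
ee_pos: [470.3, 192.1, 220.4]
eef_rot: [0.03, 1.0, -0.001, 0.0]
ft_force: [0.3, -0.2, -0.4]
gripper_width: 0.999
finger_force: 0.0
clock: 1.8
ee_pos: [467.5, 197.5, 220.4]
eef_rot: [0.025, 1.0, 0.0, -0.0]
ft_force: [0.6, -0.2, 0.8]
gripper_width: 1.0
finger_force: 0.0
t 1.8 pos [467.5 197.5 220.4] rot [ 0.    -0.001  0.002] then move [-7.9 -7.1  0.4] | now-axes [-7.9 -7.1  0.4] q7 1.09 w 1.0
```

View pics/w1.png

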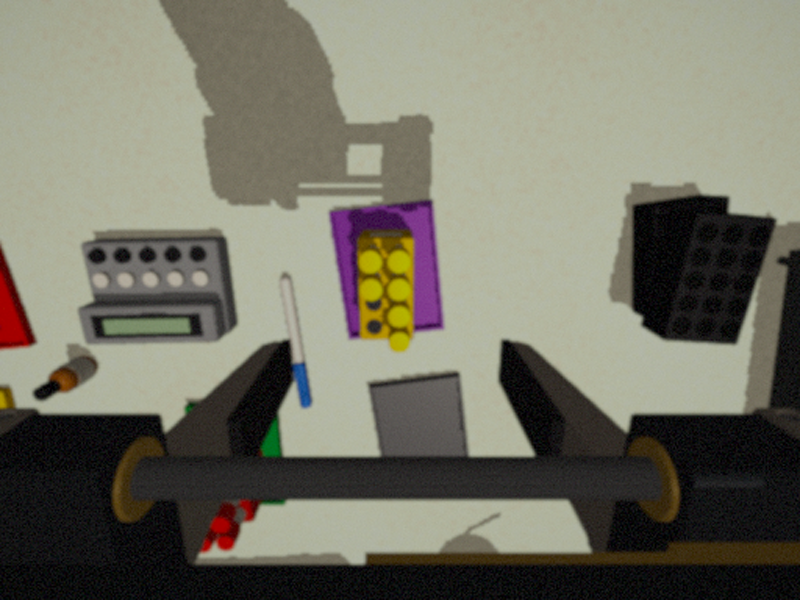

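The wrist view shows the yellow rack ahead of the fingers, with its deck at (357–413, 237–338). The purple tray corners are at (331,210), (432,201), (442,327) and (350,338). I'll compare these with my fit's projection.

Run:
```python
from fit import *
CAL['wrist']=cams.calibration('wrist')
def pr(n,x,y,w,a,b,z):
    c,s=np.cos(w),np.sin(w);return (proj(n,np.array([x+c*a-s*b,y+s*a+c*b,z]))*1.5625).round(0).tolist()
print('tray',[pr('wrist',473.3,190.5,.066,a,b,10) for a,b in((-59,-45),(-59,45),(59,45),(59,-45))])
print('rack',[pr('wrist',474.9,190.4,-.053,a,b,55) for a,b in((-42,-22),(-42,22),(42,22),(42,-22))])
print('grey',[pr('wrist',638.4,214.8,.095,a,b,10) for a,b in((-59,-45),(-59,45))])
t=[((331,210),-59,-45),((432,201),-59,45),((442,327),59,45),((350,338),59,-45)]
print(fit([('wrist',np.array(p)/1.5625,a,b,10) for p,a,b in t]))
t=[((357,238),-42,-22),((412,237),-42,22),((413,338),42,22),((360,338),42,-22)]
print(fit([('wrist',np.array(p)/1.5625,a,b,55) for p,a,b in t]))
```

```text
tray [[327.0, 214.0], [432.0, 202.0], [444.0, 331.0], [348.0, 341.0]]
rack [[358.0, 237.0], [416.0, 237.0], [414.0, 339.0], [360.0, 339.0]]
grey [[367.0, 387.0], [460.0, 375.0]]
(array([470.85354892, 191.6070449 ,  -6.22786127]), array([1.29704175, 1.28153757, 1.34324993, 1.33596342]))
(array([474.71789737, 189.38026324, -44.02044794]), array([0.87920842, 0.88152384, 0.55383333, 0.95243643]))
```

```bash
echo '[{"xyz":[-7.7, -7.5, 20], "rotvec":[0, 0, -0.008]}, {"xyz":[0, 0, 35]}, {"xyz":[0, 0, 40]}, {"xyz":[0, 0, 35]}, {"xyz":[0, 0, 25]}]' | python3 -m crank 1.0 && echo '[{"xyz":[0, 0, 15]}, {"xyz":[0, 0, 10]}, {}, {}]' | python3 -m crank
python3 go.py 475 190 40 -0.045
echo '[{}, {}, {}, {}, {}]' | python3 -m crank 0.0 20
echo '[{}, {}, {}, {}, {}]' | python3 -m crank
```

```text
clock: 2.35
ee_pos: [474.0, 189.3, 63.5]
eef_rot: [0.021, 1.0, -0.0, -0.001]
ft_force: [0.5, 0.2, 0.3]
gripper_width: 1.0
finger_force: 0.0
clock: 2.75
ee_pos: [475.9, 188.9, 41.1]
eef_rot: [0.022, 1.0, 0.0, 0.0]
ft_force: [-0.1, 0.4, -0.4]
gripper_width: 0.998
finger_force: 0.0
t 2.8 pos [475.9 188.9  41.1] rot [0.001 0.001 0.001] then move [0.9 1.  1.1] | now-axes [0.9 1.  1.1] q7 1.17 w 0.998
clock: 3.25
ee_pos: [475.8, 188.2, 40.8]
eef_rot: [0.022, 1.0, 0.0, 0.0]
ft_force: [-0.4, -0.9, 0.6]
gripper_width: 0.589
finger_force: 0.0
clock: 3.75
ee_pos: [475.8, 188.3, 40.6]
eef_rot: [0.022, 1.0, 0.0, 0.0]
ft_force: [-0.2, 0.4, 0.9]
gripper_width: 0.476
finger_force: 20.0
```

```bash
echo '[{"xyz":[0, 0, -10]}, {"xyz":[0, 0, -20]}, {"xyz":[0, 0, -25]}, {"xyz":[0, 0, -15]}, {"rotvec":[0, 0, -0.07]}]' | python3 -m crank
echo '[{"rotvec":[0, 0, -0.07]}, {}]' | python3 -m crank
python3 go.py 639 215 110 0.095
```

```text
clock: 4.25
ee_pos: [477.0, 188.6, 113.2]
eef_rot: [-0.013, 1.0, 0.001, 0.002]
ft_force: [0.2, 0.3, -1.8]
gripper_width: 0.473
finger_force: 20.0
clock: 4.45
ee_pos: [475.6, 188.0, 111.1]
eef_rot: [-0.048, 0.999, 0.0, 0.0]
ft_force: [-0.5, -0.1, -1.5]
gripper_width: 0.476
finger_force: 20.0
t 4.5 pos [475.6 188.  111.1] rot [0. 0. 0.] then move [-165.3   11.3    1.1] | now-axes [-165.3   11.3    1.1] q7 1.27 w 0.476
```

```bash
echo '[{"xyz":[-15, 1, 0]}, {"xyz":[-30, 2, 0]}, {"xyz":[-35, 2.3, 0]}, {"xyz":[-35, 2.5, 0]}, {"xyz":[-30, 2, 0]}]' | python3 -m crank
echo '[{"xyz":[-15, 1, 0]}, {"xyz":[-5, 0.5, 0]}, {"xyz":[0, 0, 15]}, {"xyz":[0, 0, 20]}, {"xyz":[0, 0, 15]}]' | python3 -m crank
echo '[{"xyz":[0, 0, 10]}, {"xyz":[0, 0, 5]}, {}, {}]' | python3 -m crank
python3 go.py 639 215 41 0.095
```

```text
clock: 4.95
ee_pos: [620.5, 211.7, 110.5]
eef_rot: [-0.046, 0.999, -0.0, -0.0]
ft_force: [0.7, 0.0, -2.5]
gripper_width: 0.479
finger_force: 20.0
clock: 5.45
ee_pos: [636.7, 214.8, 58.4]
eef_rot: [-0.047, 0.999, -0.0, -0.002]
ft_force: [-0.3, -0.9, -2.4]
gripper_width: 0.479
finger_force: 20.0
clock: 5.85
ee_pos: [639.2, 215.3, 46.1]
eef_rot: [-0.048, 0.999, 0.0, 0.0]
ft_force: [-0.1, -0.2, -0.7]
gripper_width: 0.476
finger_force: 20.0
t 5.8 pos [639.2 215.3  46.1] rot [0.    0.001 0.   ] then move [ 0.3 -0.3  5.1] | now-axes [ 0.3 -0.3  5.1] q7 1.36 w 0.476
```

```bash
echo '[{"xyz":[0, 0, 1.5]}, {"xyz":[0, 0, 1.5]}, {"xyz":[0, 0, 1]}, {"xyz":[0, 0, 0.5]}, {}]' | python3 -m crank
echo '[{"xyz":[0, 0, 0.5]}, {}, {}]' | python3 -m crank
```

```text
clock: 6.35
ee_pos: [638.8, 215.1, 41.1]
eef_rot: [-0.048, 0.999, -0.0, -0.0]
ft_force: [0.2, 0.4, -1.6]
gripper_width: 0.478
finger_force: 20.0
clock: 6.65
ee_pos: [639.0, 215.2, 40.8]
eef_rot: [-0.048, 0.999, 0.0, 0.0]
ft_force: [-0.9, 0.6, -1.2]
gripper_width: 0.475
finger_force: 20.0
```

```bash
echo '[{"xyz":[0, 0, 0.6]}, {}, {}]' | python3 -m crank
echo '[{}, {}, {}, {}, {}]' | python3 -m crank 1.0
echo '[{}, {}, {"xyz":[0, 0, -15]}, {"xyz":[0, 0, -35]}, {"xyz":[0, 0, -40]}]' | python3 -m crank
echo '[{"xyz":[0, 0, -40]}, {"xyz":[0, 0, -30]}, {"rotvec":[0, 0, 0.08]}, {}]' | python3 -m crank
python3 go.py 467 -199 200 0.017
```

```text
clock: 6.95
ee_pos: [639.0, 215.2, 40.7]
eef_rot: [-0.048, 0.999, 0.0, 0.0]
ft_force: [-2.0, -0.4, 5.6]
gripper_width: 0.48
finger_force: 20.0
clock: 7.45
ee_pos: [638.9, 215.2, 39.8]
eef_rot: [-0.048, 0.999, -0.0, -0.0]
ft_force: [-0.6, -0.7, 0.4]
gripper_width: 0.888
finger_force: 0.0
clock: 7.95
ee_pos: [638.1, 214.8, 130.8]
eef_rot: [-0.048, 0.999, -0.0, -0.001]
ft_force: [0.4, -0.6, -0.2]
gripper_width: 1.0
finger_force: 0.0
clock: 8.35
ee_pos: [639.5, 215.4, 202.6]
eef_rot: [-0.007, 1.0, 0.001, 0.002]
ft_force: [-0.0, 0.5, -0.5]
gripper_width: 0.999
finger_force: 0.0
t 8.3 pos [639.5 215.4 202.6] rot [ 0.001  0.003 -0.002] then move [ 179.5 -411.4    2.6] | now-axes [ 178.6 -411.8    1.5] q7 1.27 w 0.999
```

```bash
echo '[{"xyz":[8, -18, 0]}, {"xyz":[14, -33, 0]}, {"xyz":[17, -40, 0]}, {"xyz":[17, -40, 0]}, {"xyz":[17, -40, 0]}]' | python3 -m crank
echo '[{"xyz":[17, -40, 0]}, {"xyz":[17, -40, 0]}, {"xyz":[17, -40, 0]}, {"xyz":[17, -40, 0]}, {"xyz":[17, -38, 0]}]' | python3 -m crank
echo '[{"xyz":[14, -28, 0]}, {"xyz":[7, -14, 0]}, {}, {}]' | python3 -m crank
python3 go.py 467 -199 200 0.017
python3 - <<'E'
from workcell import env,cams
import cv2
im=cams.snapshot('wrist');cv2.imwrite('pics/w2.png',cv2.resize(im[:,:,::-1],(800,600),interpolation=cv2.INTER_CUBIC))
E
```

```text
clock: 8.85
ee_pos: [567.1, 41.6, 199.6]
eef_rot: [-0.009, 1.0, -0.0, -0.001]
ft_force: [1.5, -0.5, -0.2]
gripper_width: 1.003
finger_force: 0.0
clock: 9.35
ee_pos: [485.1, -157.7, 199.9]
eef_rot: [-0.008, 1.0, 0.0, -0.0]
ft_force: [0.7, -0.4, -0.9]
gripper_width: 0.999
finger_force: 0.0
clock: 9.75
ee_pos: [466.2, -197.8, 199.8]
eef_rot: [-0.008, 1.0, 0.0, -0.0]
ft_force: [0.5, -0.4, -0.3]
gripper_width: 1.001
finger_force: 0.0
t 9.8 pos [ 466.2 -197.8  199.8] rot [ 0.001 -0.    -0.001] then move [-0.8 -1.2 -0.2] | now-axes [-0.8 -1.2 -0.2] q7 2.01 w 1.001
```

View pics/w2.png

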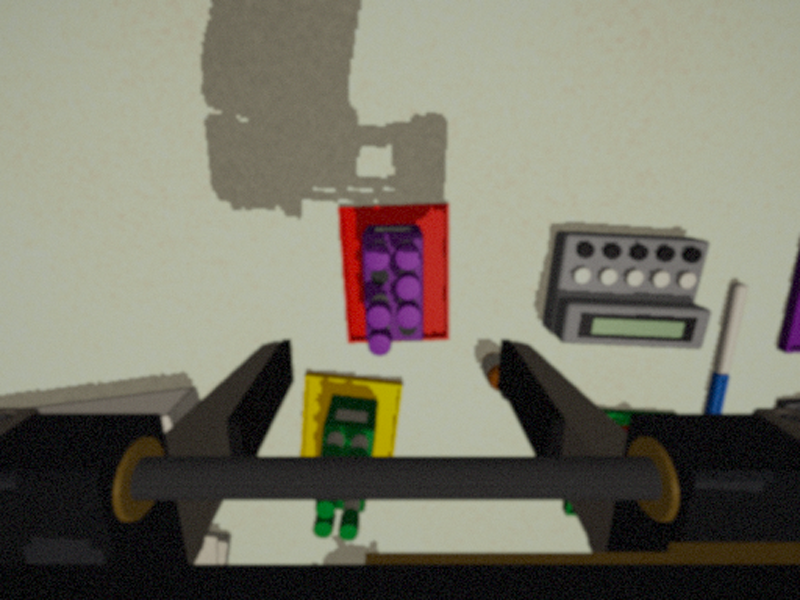

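The wrist view shows the purple rack's deck at about (363–423, 227–340). The red tray corners are at (339,207), (448,204), (448,338) and (348,342), and part of the yellow tray is visible at (306,372) and (402,380). I'll check the fits against these.

```bash
python3 - <<'E'
from fit import *
CAL['wrist']=cams.calibration('wrist')
t=[((339,207),-59,-45),((448,204),-59,45),((448,338),59,45),((348,342),59,-45)]
print(fit([('wrist',np.array(p)/1.5625,a,b,10) for p,a,b in t]))
t=[((363,228),-42,-22),((423,226),-42,22),((424,340),42,22),((366,342),42,-22)]
print(fit([('wrist',np.array(p)/1.5625,a,b,55) for p,a,b in t]))
def pr(x,y,w,a,b,z):
    c,s=np.cos(w),np.sin(w);return (proj('wrist',np.array([x+c*a-s*b,y+s*a+c*b,z]))*1.5625).round(0).tolist()
print(pr(623.8,-239,-.089,-59,-45,10),pr(623.8,-239,-.089,-59,45,10))
E
echo '[{"xyz":[0, -1, 20]}, {"xyz":[0, 0, 35]}, {"xyz":[0, 0, 40]}, {"xyz":[0, 0, 30]}, {"xyz":[0, 0, 15]}]' | python3 -m crank 1.0
```

```text
(array([ 469.05121864, -196.76877497,   -6.23297767]), array([0.98872734, 0.93651281, 0.99640787, 0.59860811]))
(array([ 465.58625397, -198.23362844,  100.56672517]), array([0.77555114, 1.30935566, 0.99427209, 1.62437776]))
[303.0, 374.0] [402.0, 383.0]
clock: 10.3
ee_pos: [465.3, -197.0, 57.2]
eef_rot: [-0.009, 1.0, 0.001, -0.002]
ft_force: [-0.6, 0.2, 0.4]
gripper_width: 1.0
finger_force: 0.0
```

```bash
echo '[{"xyz":[0, 0, 12], "rotvec":[0, 0, -0.01]}, {"xyz":[0, 0, 6]}, {}, {}]' | python3 -m crank
echo '[{}, {}, {}, {}, {}]' | python3 -m crank 0.0 20
echo '[{}, {}, {}, {}, {}]' | python3 -m crank
echo '[{"xyz":[0, 0, -10]}, {"xyz":[0, 0, -20]}, {"xyz":[0, 0, -30]}, {"xyz":[0, 0, -30]}, {"xyz":[0, 0, -20], "rotvec":[0, 0, -0.03]}]' | python3 -m crank
echo '[{}, {}]' | python3 -m crank
python3 go.py 472 191 150 0.06
```

```text
clock: 10.7
ee_pos: [466.8, -199.4, 42.6]
eef_rot: [-0.013, 1.0, -0.0, 0.001]
ft_force: [-0.2, -0.8, -0.1]
gripper_width: 1.002
finger_force: 0.0
clock: 11.2
ee_pos: [466.2, -199.6, 42.1]
eef_rot: [-0.013, 1.0, -0.0, 0.0]
ft_force: [0.4, 0.7, -0.3]
gripper_width: 0.586
finger_force: 0.0
clock: 11.7
ee_pos: [466.1, -199.5, 42.0]
eef_rot: [-0.013, 1.0, 0.0, 0.0]
ft_force: [0.2, 0.6, 0.5]
gripper_width: 0.476
finger_force: 20.0
clock: 12.2
ee_pos: [466.6, -199.8, 154.4]
eef_rot: [-0.028, 1.0, -0.0, 0.001]
ft_force: [-0.3, 0.4, -1.9]
gripper_width: 0.475
finger_force: 20.0
clock: 12.4
ee_pos: [465.9, -199.3, 152.0]
eef_rot: [-0.027, 1.0, 0.0, 0.0]
ft_force: [-0.7, 0.7, -1.3]
gripper_width: 0.479
finger_force: 20.0
t 12.4 pos [ 465.9 -199.3  152. ] rot [ 0.     0.    -0.005] then move [-29.5 389.2   2. ] | now-axes [-27.4 389.4   2. ] q7 2.08 w 0.479
```

```bash
echo '[{"xyz":[-1, 12, 0]}, {"xyz":[-2, 25, 0]}, {"xyz":[-3, 37, 0]}, {"xyz":[-3, 40, 0]}, {"xyz":[-3, 40, 0]}]' | python3 -m crank
echo '[{"xyz":[-3, 40, 0]}, {"xyz":[-3, 40, 0]}, {"xyz":[-3, 40, 0]}, {"xyz":[-3, 40, 0]}, {"xyz":[-3, 35, 0], "rotvec":[0, 0, -0.005]}]' | python3 -m crank
echo '[{"xyz":[-2, 25, 0]}, {"xyz":[-1, 12, 0]}, {"xyz":[0, 3, 0]}, {}]' | python3 -m crank
python3 go.py 472 191 150 0.06
```

```text
clock: 12.9
ee_pos: [468.3, -42.9, 150.6]
eef_rot: [-0.027, 1.0, 0.0, -0.001]
ft_force: [1.2, 1.2, -1.5]
gripper_width: 0.477
finger_force: 20.0
clock: 13.4
ee_pos: [472.0, 153.2, 150.6]
eef_rot: [-0.031, 1.0, -0.0, -0.001]
ft_force: [0.9, 0.1, -0.9]
gripper_width: 0.476
finger_force: 20.0
clock: 13.8
ee_pos: [473.9, 189.8, 151.3]
eef_rot: [-0.03, 1.0, -0.001, -0.001]
ft_force: [0.3, 0.0, -2.4]
gripper_width: 0.48
finger_force: 20.0
t 13.8 pos [473.9 189.8 151.3] rot [-0.001 -0.001 -0.   ] then move [1.8 1.3 1.3] | now-axes [1.8 1.3 1.3] q7 1.23 w 0.48
```

```bash
echo '[{"xyz":[1, 1, 15]}, {"xyz":[0, 0, 30]}, {"xyz":[0, 0, 30]}, {"xyz":[0, 0, 18]}, {"xyz":[0, 0, 9]}]' | python3 -m crank
echo '[{"xyz":[0, 0, 2]}, {}, {}]' | python3 -m crank
python3 go.py 472 191 42 0.06
```

```text
clock: 14.3
ee_pos: [472.6, 189.0, 48.3]
eef_rot: [-0.029, 1.0, -0.001, -0.001]
ft_force: [-0.4, -0.6, -1.4]
gripper_width: 0.48
finger_force: 20.0
clock: 14.6
ee_pos: [474.2, 191.5, 49.0]
eef_rot: [-0.03, 1.0, 0.0, 0.001]
ft_force: [0.6, 0.1, -1.2]
gripper_width: 0.475
finger_force: 20.0
t 14.6 pos [474.2 191.5  49. ] rot [ 0.001  0.002 -0.   ] then move [ 2.2 -0.3  7. ] | now-axes [ 2.2 -0.3  7. ] q7 1.24 w 0.475
```

```bash
echo '[{"xyz":[1, 0, 2]}, {"xyz":[1, 0, 2]}, {"xyz":[0, 0, 1.5]}, {"xyz":[0, 0, 1]}, {}]' | python3 -m crank
echo '[{"xyz":[0, 0, 0.6]}, {}, {}]' | python3 -m crank
echo '[{"xyz":[0, 0, 0.4]}, {}, {}]' | python3 -m crank
```

```text
clock: 15.1
ee_pos: [471.3, 191.5, 42.0]
eef_rot: [-0.03, 1.0, 0.0, -0.0]
ft_force: [-1.9, -0.6, 4.6]
gripper_width: 0.477
finger_force: 20.0
clock: 15.4
ee_pos: [471.3, 191.5, 42.0]
eef_rot: [-0.03, 1.0, 0.0, -0.0]
ft_force: [-3.7, -0.7, 11.6]
gripper_width: 0.471
finger_force: 20.0
clock: 15.7
ee_pos: [471.3, 191.5, 42.0]
eef_rot: [-0.03, 1.0, 0.0, -0.0]
ft_force: [-5.2, -1.7, 15.7]
gripper_width: 0.475
finger_force: 20.0
```

```bash
echo '[{"xyz":[0, 0, -0.8]}, {}]' | python3 -m crank
echo '[{}, {}, {}, {}, {}]' | python3 -m crank 1.0
echo '[{}, {}, {"xyz":[0, 0, -15]}, {"xyz":[0, 0, -35]}, {"xyz":[0, 0, -40]}]' | python3 -m crank
echo '[{"xyz":[0, 0, -40]}, {"xyz":[0, 0, -28]}, {"rotvec":[0, 0, 0.01]}, {}]' | python3 -m crank
python3 go.py 651 30 200 0.051
```

```text
clock: 15.9
ee_pos: [471.5, 191.5, 42.0]
eef_rot: [-0.03, 1.0, 0.0, 0.0]
ft_force: [-3.0, -0.7, 9.4]
gripper_width: 0.478
finger_force: 20.0
clock: 16.4
ee_pos: [471.4, 191.4, 41.2]
eef_rot: [-0.03, 1.0, -0.0, -0.0]
ft_force: [0.0, 1.3, -0.5]
gripper_width: 0.886
finger_force: 0.0
clock: 16.9
ee_pos: [470.4, 190.9, 131.3]
eef_rot: [-0.03, 1.0, -0.001, -0.001]
ft_force: [0.3, 0.7, 0.5]
gripper_width: 0.998
finger_force: 0.0
clock: 17.3
ee_pos: [471.4, 191.4, 199.6]
eef_rot: [-0.025, 1.0, 0.0, 0.0]
ft_force: [-0.8, -0.2, -0.5]
gripper_width: 0.998
finger_force: 0.0
t 17.3 pos [471.4 191.4 199.6] rot [ 0.     0.001 -0.001] then move [-171.2 -170.4   -0.4] | now-axes [-171.3 -170.2   -0.4] q7 1.2 w 0.998
```

```bash
echo '[{"xyz":[-12, -12, 0]}, {"xyz":[-24, -24, 0]}, {"xyz":[-32, -32, 0]}, {"xyz":[-32, -32, 0]}, {"xyz":[-32, -32, 0]}]' | python3 -m crank
echo '[{"xyz":[-24, -24, 0]}, {"xyz":[-12, -12, 0]}, {"xyz":[-3, -2, 0]}, {}, {}]' | python3 -m crank
python3 go.py 651 30 200 0.051
python3 - <<'E'
from workcell import env,cams
import cv2
im=cams.snapshot('wrist');cv2.imwrite('pics/w3.png',cv2.resize(im[:,:,::-1],(800,600),interpolation=cv2.INTER_CUBIC))
E
```

```text
clock: 17.8
ee_pos: [609.9, 64.9, 197.1]
eef_rot: [-0.025, 1.0, -0.0, -0.002]
ft_force: [1.5, 0.4, 0.1]
gripper_width: 1.001
finger_force: 0.0
clock: 18.3
ee_pos: [649.5, 31.6, 198.3]
eef_rot: [-0.026, 1.0, 0.0, -0.001]
ft_force: [-0.5, 0.9, -0.9]
gripper_width: 1.0
finger_force: 0.0
t 18.3 pos [649.5  31.6 198.3] rot [ 0.001 -0.002  0.001] then move [-1.4 -1.7 -1.7] | now-axes [-1.4 -1.7 -1.7] q7 1.61 w 1.0
```

View pics/w3.png

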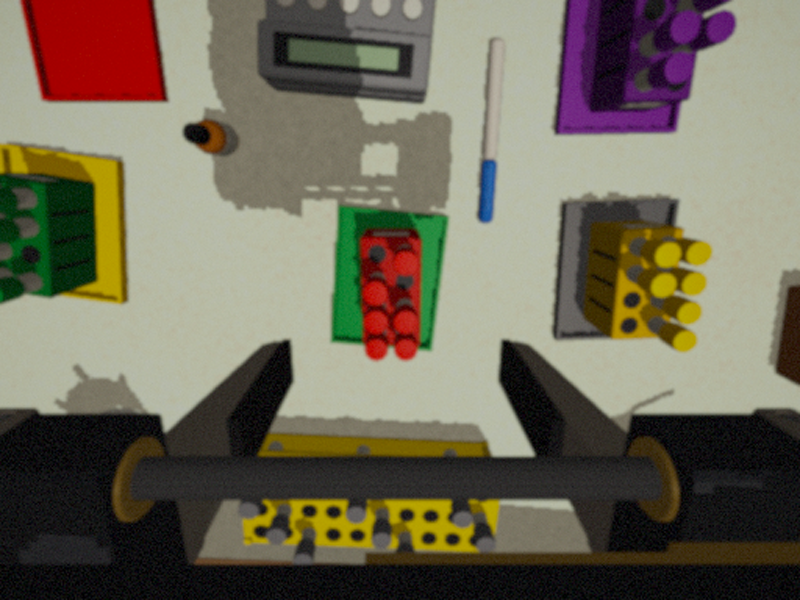

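The purple and yellow racks stand inside their trays (purple and grey). The red deck is at about (362–421, 232–345), and the green tray corners are at (340,206), (447,215), (432,348) and (333,342).

```bash
python3 - <<'E'
from fit import *
CAL['wrist']=cams.calibration('wrist')
t=[((340,206),-59,-45),((447,215),-59,45),((432,348),59,45),((333,342),59,-45)]
print(fit([('wrist',np.array(p)/1.5625,a,b,10) for p,a,b in t]))
t=[((362,232),-42,-22),((421,232),-42,22)]
print(fit([('wrist',np.array(p)/1.5625,a,b,55) for p,a,b in t]))
E
echo '[{"xyz":[-1, -1, 20]}, {"xyz":[0, 0, 35]}, {"xyz":[0, 0, 40]}, {"xyz":[0, 0, 30]}, {"xyz":[0, 0, 15]}]' | python3 -m crank 1.0
echo '[{"xyz":[0, 0, 12]}, {"xyz":[0, 0, 5]}, {}, {}]' | python3 -m crank
python3 go.py 651 30 42 0.051
```

```text
(array([ 6.56329379e+02,  2.58838944e+01, -2.81815067e-02]), array([1.68386825, 1.30331991, 1.0039816 , 0.7521556 ]))
(array([650.95175023,  29.14036103, -69.06310211]), array([1.01928235, 1.01975204]))
clock: 18.85
ee_pos: [649.4, 30.5, 56.6]
eef_rot: [-0.026, 1.0, 0.0, -0.002]
ft_force: [0.3, 0.4, -0.1]
gripper_width: 1.001
finger_force: 0.0
clock: 19.25
ee_pos: [652.7, 29.3, 43.6]
eef_rot: [-0.025, 1.0, 0.0, 0.001]
ft_force: [0.6, 0.3, 0.1]
gripper_width: 0.999
finger_force: 0.0
t 19.2 pos [652.7  29.3  43.6] rot [ 0.     0.002 -0.001] then move [1.6 0.7 1.6] | now-axes [1.6 0.7 1.6] q7 1.64 w 0.999
```

```bash
echo '[{"xyz":[1, 0, 1.5]}, {}, {}, {}, {}]' | python3 -m crank 0.0 20
echo '[{}, {}, {}, {}, {}]' | python3 -m crank
echo '[{}, {"xyz":[0, 0, -10]}, {"xyz":[0, 0, -20]}, {"xyz":[0, 0, -30]}, {"xyz":[0, 0, -30]}]' | python3 -m crank
echo '[{"xyz":[0, 0, -20]}, {}, {}]' | python3 -m crank
python3 go.py 469 -197 150 0.045
```

```text
clock: 19.75
ee_pos: [650.8, 29.2, 40.9]
eef_rot: [-0.025, 1.0, 0.0, 0.0]
ft_force: [-0.3, -0.7, -0.1]
gripper_width: 0.587
finger_force: 0.0
clock: 20.25
ee_pos: [650.8, 29.1, 40.8]
eef_rot: [-0.025, 1.0, -0.0, 0.0]
ft_force: [-0.2, 0.4, 1.0]
gripper_width: 0.477
finger_force: 20.0
clock: 20.75
ee_pos: [650.2, 29.2, 131.8]
eef_rot: [-0.025, 1.0, -0.0, -0.001]
ft_force: [0.2, 0.8, -2.3]
gripper_width: 0.475
finger_force: 20.0
clock: 21.05
ee_pos: [650.5, 29.2, 150.8]
eef_rot: [-0.025, 1.0, 0.0, 0.0]
ft_force: [-0.6, 0.3, -1.3]
gripper_width: 0.483
finger_force: 20.0
t 21.1 pos [650.5  29.2 150.8] rot [0.    0.    0.005] then move [ 191.5 -217.9    0.8] | now-axes [ 192.6 -216.9    0.7] q7 1.62 w 0.483
```

```bash
echo '[{"xyz":[9, -10, 0]}, {"xyz":[18, -20, 0]}, {"xyz":[27, -31, 0]}, {"xyz":[30, -34, 0]}, {"xyz":[30, -34, 0]}]' | python3 -m crank
echo '[{"xyz":[30, -34, 0]}, {"xyz":[25, -29, 0]}, {"xyz":[16, -18, 0]}, {"xyz":[7, -8, 0]}, {}]' | python3 -m crank
echo '[{}, {}]' | python3 -m crank
python3 go.py 469 -197 150 0.045
```

```text
clock: 21.55
ee_pos: [540.4, -107.1, 149.2]
eef_rot: [-0.025, 1.0, -0.0, -0.002]
ft_force: [0.5, -1.3, -1.7]
gripper_width: 0.475
finger_force: 20.0
clock: 22.05
ee_pos: [468.3, -199.3, 150.1]
eef_rot: [-0.024, 1.0, 0.0, -0.001]
ft_force: [0.8, 1.5, -0.7]
gripper_width: 0.481
finger_force: 20.0
clock: 22.25
ee_pos: [470.8, -196.7, 150.5]
eef_rot: [-0.026, 1.0, 0.0, -0.0]
ft_force: [-0.0, 0.7, -1.0]
gripper_width: 0.48
finger_force: 20.0
t 22.2 pos [ 470.8 -196.7  150.5] rot [ 0.001 -0.     0.008] then move [ 1.8 -0.2  0.5] | now-axes [ 1.8 -0.2  0.5] q7 2.06 w 0.48
```

```bash
echo '[{"xyz":[1.5, 0, 15]}, {"xyz":[0, 0, 30]}, {"xyz":[0, 0, 30]}, {"xyz":[0, 0, 18]}, {"xyz":[0, 0, 9]}]' | python3 -m crank
echo '[{"xyz":[0, 0, 2]}, {}, {}]' | python3 -m crank
echo '[{"xyz":[0, 0, 1.5]}, {"xyz":[0, 0, 1.5]}, {"xyz":[0, 0, 0.6]}, {}]' | python3 -m crank
```

```text
clock: 22.75
ee_pos: [468.2, -196.6, 46.9]
eef_rot: [-0.026, 1.0, 0.001, -0.001]
ft_force: [-1.4, 0.3, -1.8]
gripper_width: 0.477
finger_force: 20.0
clock: 23.05
ee_pos: [469.3, -198.3, 47.7]
eef_rot: [-0.025, 1.0, -0.0, 0.001]
ft_force: [0.7, 0.5, -2.3]
gripper_width: 0.474
finger_force: 20.0
clock: 23.45
ee_pos: [468.4, -198.3, 43.2]
eef_rot: [-0.025, 1.0, 0.0, 0.0]
ft_force: [-0.1, 0.0, -0.9]
gripper_width: 0.479
finger_force: 20.0
```

```bash
echo '[{"xyz":[0, 0, 0.8]}, {"xyz":[0, 0, 0.8]}, {}, {}]' | python3 -m crank
echo '[{"xyz":[0, 0, 0.5]}, {}, {}]' | python3 -m crank
```

```text
clock: 23.85
ee_pos: [468.4, -198.3, 41.5]
eef_rot: [-0.025, 1.0, 0.0, -0.0]
ft_force: [-0.2, 0.1, -1.6]
gripper_width: 0.479
finger_force: 20.0
clock: 24.15
ee_pos: [468.4, -198.2, 41.1]
eef_rot: [-0.025, 1.0, 0.0, 0.0]
ft_force: [0.8, 0.7, -0.8]
gripper_width: 0.476
finger_force: 20.0
```

```bash
echo '[{"xyz":[0, 0, 0.4]}, {}, {}]' | python3 -m crank
echo '[{}, {}, {}, {}, {}]' | python3 -m crank 1.0
echo '[{}, {}, {"xyz":[0, 0, -15]}, {"xyz":[0, 0, -35]}, {"xyz":[0, 0, -40]}]' | python3 -m crank
echo '[{"xyz":[0, 0, -40]}, {"xyz":[0, 0, -28]}, {"rotvec":[0, 0, 0.09]}, {"rotvec":[0, 0, 0.09]}, {}]' | python3 -m crank
python3 go.py 624.5 -237.4 200 -0.12
```

```text
clock: 24.45
ee_pos: [468.5, -198.3, 40.7]
eef_rot: [-0.025, 1.0, -0.0, 0.0]
ft_force: [0.4, 0.5, -1.3]
gripper_width: 0.478
finger_force: 20.0
clock: 24.95
ee_pos: [468.5, -198.3, 40.7]
eef_rot: [-0.025, 1.0, -0.0, 0.0]
ft_force: [-0.2, 0.1, 0.3]
gripper_width: 0.89
finger_force: 0.0
clock: 25.45
ee_pos: [467.3, -197.9, 130.7]
eef_rot: [-0.025, 1.0, 0.0, -0.002]
ft_force: [0.3, -0.1, -0.7]
gripper_width: 1.004
finger_force: 0.0
clock: 25.95
ee_pos: [468.4, -198.2, 199.0]
eef_rot: [0.065, 0.998, 0.0, 0.0]
ft_force: [0.3, 0.8, 0.1]
gripper_width: 0.996
finger_force: 0.0
t 25.9 pos [ 468.4 -198.2  199. ] rot [ 0.    0.   -0.01] then move [-159.7  -20.2   -1. ] | now-axes [-159.9  -18.6   -1. ] q7 1.87 w 0.996
```

```bash
echo '[{"xyz":[-12, -2, 0]}, {"xyz":[-25, -3, 0]}, {"xyz":[-35, -4, 0]}, {"xyz":[-35, -4, 0]}, {"xyz":[-28, -3, 0]}]' | python3 -m crank
echo '[{"xyz":[-17, -2, 0]}, {"xyz":[-7, -1, 0]}, {}, {}, {}]' | python3 -m crank
python3 go.py 624.5 -237.4 200 -0.12
python3 - <<'E'
from workcell import env,cams
import cv2
im=cams.snapshot('wrist');cv2.imwrite('pics/w4.png',cv2.resize(im[:,:,::-1],(800,600),interpolation=cv2.INTER_CUBIC))
E
```

```text
clock: 26.45
ee_pos: [602.6, -232.0, 198.0]
eef_rot: [0.064, 0.998, -0.0, 0.0]
ft_force: [0.7, 0.8, 0.3]
gripper_width: 1.003
finger_force: 0.0
clock: 26.95
ee_pos: [622.8, -237.7, 198.8]
eef_rot: [0.065, 0.998, 0.0, -0.0]
ft_force: [-0.8, 0.4, 0.6]
gripper_width: 1.003
finger_force: 0.0
t 26.9 pos [ 622.8 -237.7  198.8] rot [ 0.   -0.   -0.01] then move [-1.6  0.5 -1.2] | now-axes [-1.6  0.5 -1.2] q7 1.88 w 1.003
```

View pics/w4.png

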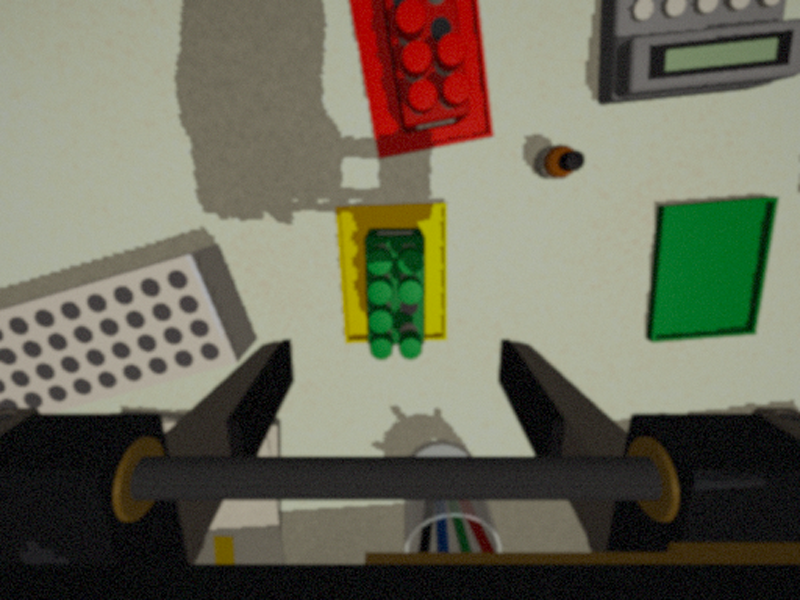

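The wrist view shows the red rack standing in the red tray and the green tray empty. The green rack's deck is at about (366–424, 230–340). The white box and the pen cup are close by, so I'll triangulate them before descending.

Run:
```python
from fit import *
CAL['wrist']=cams.calibration('wrist')
def tri(o):
    r=least_squares(lambda X:np.concatenate([proj(n,X)-np.array(p)/1.5625 for n,p in o]),[600,-250,50]);return r.x.round(0),np.abs(r.fun).max().round(1)
print('box top front',tri([('scene',(120,284)),('wrist',(220,357))]))
print('box top back',tri([('scene',(140,238)),('wrist',(190,256))]))
print('red pen',tri([('scene',(120,400)),('side',(768,338))]))
print('blue pen',tri([('scene',(90,380)),('side',(793,378))]))
for n,p in(('cup base',(130,475)),('black tip if z=150',(40,405)),):
    z=0 if 'base' in n else 150
    print(n,least_squares(lambda q:proj('scene',np.array([q[0],q[1],z]))-np.array(p)/1.5625,[700,-300]).x.round(0))
t=[((366,230),-42,-22),((424,230),-42,22)]
print(fit([('wrist',np.array(p)/1.5625,a,b,55) for p,a,b in t]))
t=[((337,210),-59,-45),((446,202),-59,45),((446,340),59,45),((346,342),59,-45)]
print(fit([('wrist',np.array(p)/1.5625,a,b,10) for p,a,b in t]))
```

```text
box top front (array([ 657., -374.,   53.]), np.float64(9.3))
box top back (array([ 581., -384.,   47.]), np.float64(1.4))
red pen (array([ 804., -190.,  144.]), np.float64(0.3))
blue pen (array([ 799., -228.,  146.]), np.float64(1.2))
cup base [ 841. -223.]
black tip if z=150 [ 835. -249.]
(array([522.73470439, -22.13130642, 492.44499492]), array([199.86048795, 134.00698478]))
(array([ 625.64095391, -239.51306113,  301.50148025]), array([1.70028404, 0.65490945, 0.98766186, 1.04952443]))
```

```bash
echo '[{"xyz":[-1, 0, 20]}, {"xyz":[0, 0, 35]}, {"xyz":[0, 0, 40]}, {"xyz":[0, 0, 30]}, {"xyz":[0, 0, 15]}]' | python3 -m crank 1.0
echo '[{"xyz":[0, 0, 12]}, {"xyz":[0, 0, 5]}, {}, {}]' | python3 -m crank
echo '[{}, {}, {}, {}, {}]' | python3 -m crank 0.0 20
echo '[{}, {}, {}, {}, {}]' | python3 -m crank
```

```text
clock: 27.5
ee_pos: [622.7, -237.1, 56.2]
eef_rot: [0.065, 0.998, 0.001, -0.002]
ft_force: [-0.4, -0.2, 0.2]
gripper_width: 1.0
finger_force: 0.0
clock: 27.9
ee_pos: [625.5, -238.1, 43.0]
eef_rot: [0.065, 0.998, -0.0, 0.001]
ft_force: [-0.8, -0.1, -0.9]
gripper_width: 1.0
finger_force: 0.0
clock: 28.4
ee_pos: [624.6, -237.8, 41.8]
eef_rot: [0.065, 0.998, 0.0, 0.0]
ft_force: [0.7, -0.4, -0.3]
gripper_width: 0.582
finger_force: 0.0
clock: 28.9
ee_pos: [624.6, -237.9, 41.7]
eef_rot: [0.065, 0.998, -0.0, -0.0]
ft_force: [-0.9, 0.2, 0.2]
gripper_width: 0.478
finger_force: 20.0
```

Gripped (contact height 41.7). Next I lift and go to the green tray (656, 26, −0.03).

```bash
echo '[{"xyz":[0, 0, -10]}, {"xyz":[0, 0, -20]}, {"xyz":[0, 0, -30]}, {"xyz":[0, 0, -30]}, {"xyz":[0, 0, -20], "rotvec":[0, 0, -0.05]}]' | python3 -m crank
echo '[{"rotvec":[0, 0, -0.05]}, {}, {}]' | python3 -m crank
python3 go.py 656 26 150 -0.03
```

```text
clock: 29.4
ee_pos: [625.3, -238.1, 154.5]
eef_rot: [0.039, 0.999, -0.0, 0.001]
ft_force: [0.5, -0.1, -1.9]
gripper_width: 0.472
finger_force: 20.0
clock: 29.7
ee_pos: [624.2, -237.6, 151.5]
eef_rot: [0.016, 1.0, 0.0, -0.0]
ft_force: [-0.7, 0.0, -1.7]
gripper_width: 0.48
finger_force: 20.0
t 29.7 pos [ 624.2 -237.6  151.5] rot [ 0.    -0.001 -0.001] then move [-23.9 264.5   1.5] | now-axes [-23.6 264.5   1.6] q7 1.98 w 0.48
```

```bash
echo '[{"xyz":[-1, 12, 0]}, {"xyz":[-2, 25, 0]}, {"xyz":[-3, 35, 0]}, {"xyz":[-4, 40, 0]}, {"xyz":[-4, 40, 0]}]' | python3 -m crank
echo '[{"xyz":[-4, 40, 0]}, {"xyz":[-3, 35, 0]}, {"xyz":[-2, 24, 0]}, {"xyz":[-1, 13, 0]}, {}]' | python3 -m crank
echo '[{}, {}]' | python3 -m crank
python3 go.py 656 26 150 -0.03
```

```text
clock: 30.2
ee_pos: [642.8, -83.9, 151.1]
eef_rot: [0.015, 1.0, 0.0, -0.001]
ft_force: [1.2, 0.4, -0.9]
gripper_width: 0.48
finger_force: 20.0
clock: 30.7
ee_pos: [656.1, 28.4, 151.1]
eef_rot: [0.013, 1.0, 0.0, -0.001]
ft_force: [-0.6, 0.1, -2.3]
gripper_width: 0.477
finger_force: 20.0
clock: 30.9
ee_pos: [656.3, 22.9, 151.6]
eef_rot: [0.016, 1.0, -0.001, -0.0]
ft_force: [0.8, -0.3, -1.1]
gripper_width: 0.479
finger_force: 20.0
t 30.9 pos [656.3  22.9 151.6] rot [-0.001 -0.    -0.003] then move [0.4 3.1 1.6] | now-axes [0.4 3.1 1.6] q7 1.56 w 0.479
```

```bash
echo '[{"xyz":[0, 1.5, 15]}, {"xyz":[0, 0, 30]}, {"xyz":[0, 0, 30]}, {"xyz":[0, 0, 18]}, {"xyz":[0, 0, 9]}]' | python3 -m crank
echo '[{"xyz":[0, 0, 2]}, {}, {}]' | python3 -m crank
echo '[{"xyz":[0, 0, 1.5]}, {"xyz":[0, 0, 1.5]}, {"xyz":[0, 0, 0.8]}, {}]' | python3 -m crank
echo '[{"xyz":[0, 0, 0.8]}, {}, {}]' | python3 -m crank
```

```text
clock: 31.4
ee_pos: [655.1, 26.0, 47.0]
eef_rot: [0.015, 1.0, -0.0, -0.002]
ft_force: [0.8, 1.3, -1.5]
gripper_width: 0.476
finger_force: 20.0
clock: 31.7
ee_pos: [657.5, 26.8, 49.0]
eef_rot: [0.015, 1.0, 0.0, 0.001]
ft_force: [-0.0, 0.2, -2.1]
gripper_width: 0.475
finger_force: 20.0
clock: 32.1
ee_pos: [656.5, 26.9, 43.9]
eef_rot: [0.015, 1.0, 0.0, -0.0]
ft_force: [0.1, 0.3, -0.9]
gripper_width: 0.476
finger_force: 20.0
clock: 32.4
ee_pos: [656.5, 26.8, 43.1]
eef_rot: [0.015, 1.0, 0.0, 0.0]
ft_force: [-0.4, 0.6, -0.7]
gripper_width: 0.482
finger_force: 20.0
```

```bash
echo '[{"xyz":[0, 0, 0.7]}, {"xyz":[0, 0, 0.5]}, {}, {}]' | python3 -m crank
echo '[{"xyz":[0, 0, 0.4]}, {}, {}]' | python3 -m crank
```

```text
clock: 32.8
ee_pos: [656.5, 26.9, 41.9]
eef_rot: [0.015, 1.0, 0.0, -0.0]
ft_force: [0.1, -0.4, -1.9]
gripper_width: 0.477
finger_force: 20.0
clock: 33.1
ee_pos: [656.6, 26.8, 41.7]
eef_rot: [0.015, 1.0, 0.0, 0.0]
ft_force: [-0.1, -0.4, -0.7]
gripper_width: 0.48
finger_force: 20.0
```

```bash
echo '[{"xyz":[0, 0, 0.3]}, {}]' | python3 -m crank
echo '[{}, {}, {}, {}, {}]' | python3 -m crank 1.0
echo '[{}, {}, {"xyz":[0, 0, -15]}, {"xyz":[0, 0, -35]}, {"xyz":[0, 0, -40]}]' | python3 -m crank
echo '[{"xyz":[0, 0, -28]}, {"xyz":[0, 0, -10]}, {"rotvec":[0, 0, -0.06]}, {"rotvec":[0, 0, -0.065]}, {}]' | python3 -m crank
python3 go.py 639 215.2 170 0.095
```

```text
clock: 33.3
ee_pos: [656.6, 26.9, 41.6]
eef_rot: [0.015, 1.0, 0.0, 0.0]
ft_force: [-1.9, -0.1, 3.1]
gripper_width: 0.479
finger_force: 20.0
clock: 33.8
ee_pos: [656.5, 26.9, 41.1]
eef_rot: [0.015, 1.0, 0.0, -0.0]
ft_force: [0.1, 1.2, -0.6]
gripper_width: 0.892
finger_force: 0.0
clock: 34.3
ee_pos: [655.7, 26.7, 132.0]
eef_rot: [0.015, 1.0, -0.0, -0.001]
ft_force: [0.3, 0.4, 0.3]
gripper_width: 0.997
finger_force: 0.0
clock: 34.8
ee_pos: [656.0, 26.9, 168.8]
eef_rot: [-0.048, 0.999, 0.0, -0.0]
ft_force: [-0.3, -0.8, 0.1]
gripper_width: 0.999
finger_force: 0.0
t 34.8 pos [656.   26.9 168.8] rot [ 0.    -0.001  0.   ] then move [ -0.9 189.1  -1.2] | now-axes [ -1.  189.1  -1.1] q7 1.67 w 0.999
```

```bash
echo '[{"xyz":[0, 15, 0]}, {"xyz":[0, 30, 0]}, {"xyz":[0, 40, 0]}, {"xyz":[0, 40, 0]}, {"xyz":[0, 35, 0]}]' | python3 -m crank
echo '[{"xyz":[-1, 20, 0]}, {"xyz":[0, 9, 0]}, {}, {}]' | python3 -m crank
python3 go.py 639 215.2 40.5 0.095
```

```text
clock: 35.3
ee_pos: [640.2, 189.9, 168.7]
eef_rot: [-0.048, 0.999, 0.001, -0.0]
ft_force: [-0.3, 0.7, -0.5]
gripper_width: 1.0
finger_force: 0.0
clock: 35.7
ee_pos: [640.0, 212.9, 169.1]
eef_rot: [-0.046, 0.999, -0.001, 0.0]
ft_force: [0.3, 0.3, 1.0]
gripper_width: 1.002
finger_force: 0.0
t 35.7 pos [640.  212.9 169.1] rot [-0.002 -0.    -0.002] then move [  0.8   2.4 128.6] | now-axes [  0.8   2.6 128.6] q7 1.37 w 1.002
```

```bash
echo '[{"xyz":[0, 2, 15]}, {"xyz":[0, 0, 35]}, {"xyz":[0, 0, 35]}, {"xyz":[0, 0, 25]}, {"xyz":[0, 0, 12]}]' | python3 -m crank 1.0
echo '[{"xyz":[0, 0, 5]}, {}, {}]' | python3 -m crank
echo '[{}, {}, {}, {}, {}]' | python3 -m crank 0.0 20
echo '[{}, {}, {}, {}, {}]' | python3 -m crank
echo '[{"xyz":[0, 0, -10]}, {"xyz":[0, 0, -20]}, {"xyz":[0, 0, -30]}, {"xyz":[0, 0, -35]}, {"xyz":[0, 0, -30]}]' | python3 -m crank
echo '[{"xyz":[0, 0, -15], "rotvec":[0, 0, 0.06]}, {"rotvec":[0, 0, 0.06]}, {"rotvec":[0, 0, 0.06]}, {}, {}]' | python3 -m crank
python3 go.py 625 -239 175 -0.09
```

```text
clock: 36.2
ee_pos: [637.7, 214.6, 43.5]
eef_rot: [-0.046, 0.999, -0.001, -0.002]
ft_force: [0.0, -0.2, -0.2]
gripper_width: 1.003
finger_force: 0.0
clock: 36.5
ee_pos: [640.4, 217.1, 43.5]
eef_rot: [-0.047, 0.999, 0.0, 0.001]
ft_force: [0.1, 0.5, 0.3]
gripper_width: 0.999
finger_force: 0.0
clock: 37.0
ee_pos: [639.4, 217.1, 42.3]
eef_rot: [-0.048, 0.999, 0.0, 0.0]
ft_force: [-0.1, 0.1, 0.1]
gripper_width: 0.586
finger_force: 0.0
clock: 37.5
ee_pos: [639.4, 216.8, 42.2]
eef_rot: [-0.047, 0.999, -0.0, -0.0]
ft_force: [-0.5, -0.1, 0.3]
gripper_width: 0.477
finger_force: 20.0
clock: 38.0
ee_pos: [639.3, 217.4, 169.3]
eef_rot: [-0.048, 0.999, 0.0, 0.0]
ft_force: [-0.4, -0.5, -2.3]
gripper_width: 0.474
finger_force: 20.0
clock: 38.5
ee_pos: [639.1, 217.3, 182.3]
eef_rot: [0.042, 0.999, 0.0, -0.0]
ft_force: [0.8, 0.1, -1.6]
gripper_width: 0.481
finger_force: 20.0
t 38.5 pos [639.1 217.3 182.3] rot [ 0.    -0.     0.007] then move [ -26.9 -455.7    7.3] | now-axes [ -23.8 -455.9    7.3] q7 1.21 w 0.481
```

```bash
echo '[{"xyz":[-1, -12, 0]}, {"xyz":[-1, -25, 0]}, {"xyz":[-2, -37, 0]}, {"xyz":[-2, -40, 0]}, {"xyz":[-2, -40, 0]}]' | python3 -m crank
echo '[{"xyz":[-2, -40, 0]}, {"xyz":[-2, -40, 0]}, {"xyz":[-2, -40, 0]}, {"xyz":[-2, -40, 0]}, {"xyz":[-2, -40, 0]}]' | python3 -m crank
echo '[{"xyz":[-2, -38, 0]}, {"xyz":[-2, -32, 0]}, {"xyz":[-1, -20, 0]}, {"xyz":[-1, -10, 0]}, {}]' | python3 -m crank
echo '[{}, {}]' | python3 -m crank
python3 go.py 625 -239 175 -0.09
```

```text
clock: 39.0
ee_pos: [633.9, 60.5, 182.2]
eef_rot: [0.042, 0.999, -0.0, -0.0]
ft_force: [0.5, -0.2, -0.9]
gripper_width: 0.477
finger_force: 20.0
clock: 39.5
ee_pos: [626.5, -139.9, 182.3]
eef_rot: [0.042, 0.999, -0.0, -0.0]
ft_force: [-0.1, 0.6, -1.1]
gripper_width: 0.471
finger_force: 20.0
clock: 40.0
ee_pos: [624.0, -239.5, 182.1]
eef_rot: [0.044, 0.999, -0.0, -0.0]
ft_force: [0.1, -0.0, -2.5]
gripper_width: 0.476
finger_force: 20.0
clock: 40.2
ee_pos: [625.2, -235.3, 182.1]
eef_rot: [0.041, 0.999, 0.001, -0.0]
ft_force: [1.0, -0.6, -0.7]
gripper_width: 0.48
finger_force: 20.0
t 40.2 pos [ 625.2 -235.3  182.1] rot [ 0.001 -0.     0.008] then move [-0.1 -3.8  7.1] | now-axes [-0.1 -3.8  7.1] q7 1.94 w 0.48
```

```bash
echo '[{"xyz":[0, -3, 15]}, {"xyz":[0, 0, 30]}, {"xyz":[0, 0, 35]}, {"xyz":[0, 0, 28]}, {"xyz":[0, 0, 16]}]' | python3 -m crank
echo '[{"xyz":[0, 0, 8]}, {"xyz":[0, 0, 3]}, {}, {}]' | python3 -m crank
python3 go.py 625 -239 42.2 -0.09
```

```text
clock: 40.7
ee_pos: [622.8, -238.8, 54.5]
eef_rot: [0.042, 0.999, 0.001, -0.002]
ft_force: [-0.0, 0.9, -2.0]
gripper_width: 0.475
finger_force: 20.0
clock: 41.1
ee_pos: [625.5, -240.7, 48.6]
eef_rot: [0.042, 0.999, -0.0, 0.001]
ft_force: [-1.0, -0.2, -0.5]
gripper_width: 0.477
finger_force: 20.0
t 41.1 pos [ 625.5 -240.7   48.6] rot [-0.     0.002  0.005] then move [0.6 1.6 6.4] | now-axes [0.6 1.6 6.4] q7 1.98 w 0.477
```

```bash
echo '[{"xyz":[0, 1, 1.5]}, {"xyz":[0, 0, 1.5]}, {"xyz":[0, 0, 0.8]}, {}, {}]' | python3 -m crank
echo '[{"xyz":[0, 0, 0.8]}, {}, {}]' | python3 -m crank
echo '[{"xyz":[0, 0, 0.4]}, {}, {}]' | python3 -m crank
```

```text
clock: 41.6
ee_pos: [624.6, -239.3, 43.4]
eef_rot: [0.042, 0.999, -0.0, -0.0]
ft_force: [-0.4, 0.5, -1.9]
gripper_width: 0.479
finger_force: 20.0
clock: 41.9
ee_pos: [624.6, -239.4, 42.5]
eef_rot: [0.042, 0.999, 0.0, -0.0]
ft_force: [-0.3, -0.1, -1.6]
gripper_width: 0.477
finger_force: 20.0
clock: 42.2
ee_pos: [624.7, -239.3, 42.2]
eef_rot: [0.042, 0.999, -0.0, 0.0]
ft_force: [-0.6, -0.0, -1.4]
gripper_width: 0.481
finger_force: 20.0
```

Now I'll release, rise and back away toward the open area for a check.

```bash
echo '[{"xyz":[0, 0, 0.4]}, {}, {}]' | python3 -m crank
echo '[{}, {}, {}, {}, {}]' | python3 -m crank 1.0
echo '[{}, {}, {"xyz":[0, 0, -15]}, {"xyz":[0, 0, -35]}, {"xyz":[0, 0, -40]}]' | python3 -m crank
echo '[{"xyz":[0, 0, -40]}, {"xyz":[0, 0, -40]}, {"xyz":[0, 0, -40]}, {"xyz":[20, 20, -20]}, {"xyz":[40, 30, 0]}]' | python3 -m crank
echo '[{"xyz":[45, 20, 0]}, {"xyz":[45, 20, 0]}, {"xyz":[30, 10, 0]}, {}, {}]' | python3 -m crank
python3 - <<'E'
from workcell import env,cams
import cv2
for n in('scene','side'):
    im=cams.snapshot(n);cv2.imwrite(f'pics/{n}_f.png',cv2.resize(im[:,:,::-1],(800,600),interpolation=cv2.INTER_CUBIC))
E
```

```text
clock: 42.5
ee_pos: [624.7, -239.3, 42.2]
eef_rot: [0.042, 0.999, 0.0, 0.0]
ft_force: [-2.2, 1.3, 3.3]
gripper_width: 0.477
finger_force: 20.0
clock: 43.0
ee_pos: [624.6, -239.3, 41.7]
eef_rot: [0.042, 0.999, -0.0, 0.0]
ft_force: [-0.0, 0.2, 0.0]
gripper_width: 0.889
finger_force: 0.0
clock: 43.5
ee_pos: [623.8, -239.1, 132.5]
eef_rot: [0.042, 0.999, 0.0, -0.001]
ft_force: [-0.2, -0.3, 1.0]
gripper_width: 0.999
finger_force: 0.0
clock: 44.0
ee_pos: [571.4, -186.3, 276.5]
eef_rot: [0.044, 0.999, -0.001, 0.004]
ft_force: [0.8, 0.5, -0.5]
gripper_width: 1.001
finger_force: 0.0
clock: 44.5
ee_pos: [454.2, -124.5, 273.3]
eef_rot: [0.042, 0.999, 0.0, 0.002]
ft_force: [0.3, -0.9, -0.2]
gripper_width: 1.003
finger_force: 0.0
```

View pics/side_f.png

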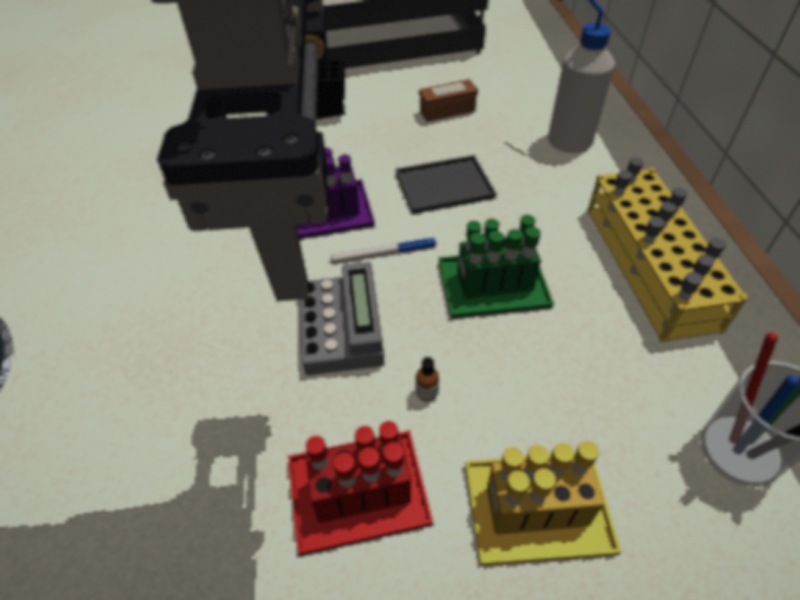

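View pics/scene_f.png

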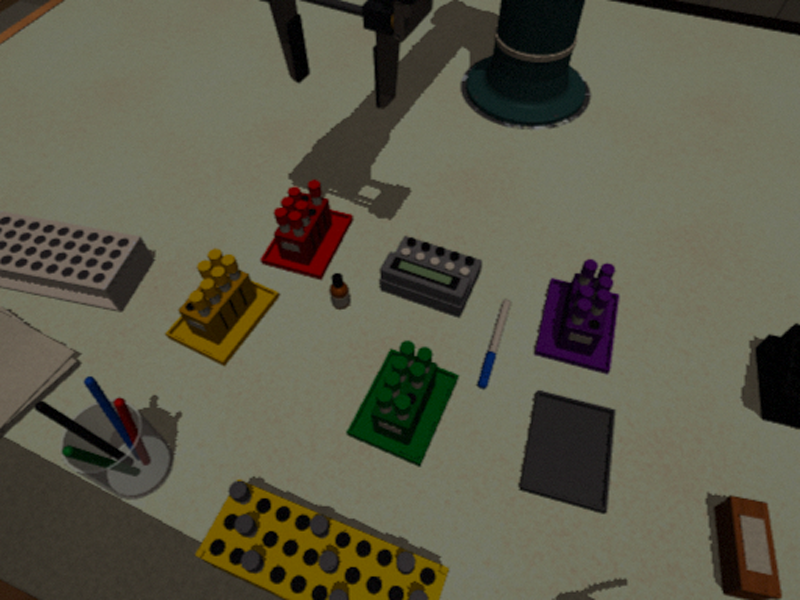

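In both views every rack stands flat in the tray of its own colour: red at (303,235), yellow at (222,310), green at (403,403) and purple at (578,320) in the scene picture. The grey tray is empty, the counter hasn't moved, and the gripper is clear of everything.

```bash
python3 -c "
from workcell import env
print(env.hand_in())"
```

```text
the job is handed in; nothing more can be done
None
```

I moved all four racks, and the last pictures show each one standing flat in the tray of its own colour, with the counter still where it stood; the job was handed in at about 45 s.

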